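Turn the watch tester's spoked wheel until the watch is at the top

ROBOT

A 7-joint arm with a two-finger parallel gripper is mounted at the origin on a cart in front of the work surface, level with it; the furniture and walls round the work are solid. World frame = base frame: x ahead of the robot, y to its left, z up, the work surface at z = 0. Lengths are in m, angles in rad, forces in N, time in s.
With the tool pointing down it reaches from about 0.425 to 0.925 m from the base axis. Payload 6.8 kg.
Tool frame: the origin (TCP) lies at the very end of the fingers, on their centre line; the grasp point (between the pads) lies 19 mm behind it (r.grip_point_offset is the distance from the TCP to the grasp point, in m); z points along the fingers, y is the line along which they close (so a half turn about z gives the same grasp; the last joint's range is limited). The gripper opens to 85 mm and grips with 20 to 120 N. Pads are 22 mm wide; open, the fingers measure 114 mm over their backs; the gripper's body (76 mm by 85 mm) begins 54 mm behind the grasp point. The pads swing forward as they close: fully open they stand 13 mm farther back than shut.
Start: joints at [-1.211, 0.477, 0.022, 1.555, -0.011, 1.109, -0.083], TCP at [0.304, 0.602, 0.231] pointing down, gripper open.
Joint ranges: [-2.96, 2.96], [-0.34, 2.1], [-1.41, 1.46], [0.24, 2.44], [-1.37, 4.51], [0.17, 1.92], [-2.96, 2.96]. Speed limits (rad/s): [2.39, 2.39, 3.14, 3.14, 3.14, 3.14, 3.14].

INTERFACE

Orientations are given as a rotation vector (axis times angle).
In Python, from bench import status, eyes, r gives the robot as it stands.
- The arm moves only by the shell command python3 -m crank 'ROWS' [OPENING] [FORCE]. ROWS is JSON, a list of rows, each a list of 6 numbers: the shift along the tool's x, y, z normalised to -1 to 1, where 1 is 0.02 m, then the turn, a rotation vector about the tool's x, y, z normalised to -1 to 1, where 1 is 45 degrees. A call has 1 to 12 rows; each row shifts and turns the commanded pose from where the row before left it, along the tool's axes as they then stand; what a row does not reach is not made up. A row lasts 1/10 s, in which the tool goes at most 50 mm and 8.59 degrees, less where a joint would pass 70% of its speed; a pose out of reach is approached as far as the arm can. A call with a number of a shift or a turn outside -1 to 1 is refused whole. A call with a gripper value outside its range is refused whole. OPENING is the opening, from 0 (shut) to 1 (fully open), set as the call begins (- or left out, the last holds). The fingers move at their own pace and stop on an object; FORCE is the grip in N (left out, the last holds). Time passes only in rows, so rows that do not move let the fingers close. It gives the time, the measured TCP pose, the force, the opening and the grip force at its end, in the units of the state.
- status.get_obs(): the state, without advancing time (a new reading comes with each control period).
- eyes.grab_frame(name): name is "scene" or "side" or "wrist"; returns a dict with "image" (420x560x3 uint8, red, green, blue), "depth" (420x560 float32, m along the optical axis (not along the pixel's ray), 0 where there is no reading), "fovy" (degrees; the focal length in pixels is half the picture's height over the tangent of half this angle, whatever the lens; pixels are square), "cx", "cy" (the principal point, pixels), "world_to_cam" (4x4, takes a point from world to camera coordinates). Camera axes: x right, y up, looking along -z (the intrinsics and any distortion apply to the point x, -y, -z); pixel columns grow to the right and rows downward; lengths in m; the calibration is good to about 2 mm. The wrist camera is an equidistant fisheye: a pixel r from the principal point sees the ray r / f radians off the axis. A picture is of the moment at which its call begins.
- r.hand_in(): hands the job in; it is judged then, once.
The state is a dict: "clock": time; "joints": joint angles; "qvel": joint speeds; "tau": joint torques, N m; "tcp_pos": TCP position; "orientation": TCP orientation; "contact_force": force on the tool from outside, world axes, zero at the start; "moment": the same for the moment, N m; "grip_width": finger opening in m; "gripper_force": force on a finger pad.
Only numpy, scipy, OpenCV 4.12 (cv2) and the standard library are available. Lean on these libraries where they do the work, as an engineer would, in place of code of your own. Each camera call takes 0.05 s, during which the arm holds its last target. There are 200 camera calls.

TASK

With the fingertips, push the spokes of the watch tester's wheel round, gently and as many of them in turn as it takes, until the red-tipped spoke that carries the watch points straight up; then take the hand away and leave the wheel standing still. Only push the spokes: do not grip them, do not press on the watch, do not lift, tip or shove the stand along the bench, and leave the things around it where they are.

Things in the scene. Friction and masses are not known exactly. Their poses are not given: they have to be found in the camera images.
- stand: green cast stand of the watch tester, loose on the bench but heavy (3 kg): base plate 120 x 170 x 14 mm, then a post behind the wheel that rises to 179 mm above the bench; apart from the wheel nothing of it is higher than 197 mm. Origin under the middle of the base, on the bench; x points away from the robot at yaw 0 (from the wheel to the post, along the axle), y to the left, z up. It stands turned by -0.1 to 0.3 rad
- axle (a point): middle of the wheel, on its level axle, 155 mm above the bench; its axes are the stand's: x along the axle, away from the robot. The wheel stands upright in the y-z plane of this point, on the robot's side of the post
- star_wheel (a joint): wheel angle, rad: 0 (or a whole turn, 6.283) when the red-tipped spoke with the watch points straight up; grows clockwise as seen from the robot. At q the red tip lies 120 mm * sin(q) to the right of the axle (stand's -y) and 120 mm * cos(q) above it. Turns both ways without stops; friction 0.14 N m (1.3 N at a spoke's end), so it stays where it is left, without springing back or coasting
- red_tip (a point): outer end of the red-tipped spoke, 120 mm from the axle; its z axis points outward along that spoke. The wheel has six straight spokes 60 degrees apart, all 120 mm long from the axle; the outer 30 mm of each is a cap 15 mm wide (in the wheel's plane) and 13 mm thick (along the axle), red on the watch's spoke and black on the other five; further in the spokes are 12 x 10 mm. A thin ring of 58 mm mean radius (bar 9 mm) ties them, so only the outer 57 mm of the spokes stand free
- test_watch: wristwatch head (44 x 42 x 11 mm) fixed to the front of the red-tipped spoke, 45 mm from the axle, dial towards the robot; it lies 15 to 26 mm in front of the wheel's plane and turns with the wheel. Not to be pressed. Origin at the middle of its back
- small_loupe: small black eye loupe, 37 mm wide, 32 mm high, loose bystander; origin under its middle
- bottle: amber glass bottle with a pale cap, 42 mm wide, 69 mm high, loose bystander; origin under its middle
- tin: round grey tin of small screws, 56 mm wide, 15 mm high, loose bystander; origin under its middle
- black_tweezers: black tweezers, 115 mm long, lying flat, loose bystander; origin under the middle

How it is judged:
By the outcome, as a careful person would: the job done as asked, in the order asked, and still so for the second after the job is handed in, with the robot touching nothing.
It also fails if it takes over 53 s, if anything falls off the work surface, if the arm or the gripper's body presses on something with over 40 N, if the wrist force passes 120 N, or if a joint passes its speed limit or range.

## Working session

There is one attempt and no reset: what is moved stays moved. The work goes in short steps, Python scripts to look and compute and a shell command to move; the robot and the scene stay as the last step left them, time stands still between calls to the robot, and variables do not carry over. Pictures are saved under pics/ and viewed, at most 10 in all, crops included, and the job is handed in when it is done.

```bash
ls; mkdir -p pics
python3 - <<'E'
from bench import status, eyes, r
import cv2,numpy as np
print(status.get_obs())
for n in ("scene","side"):
    f=eyes.grab_frame(n); cv2.imwrite(f"pics/{n}0.png",f["image"][:,:,::-1]); np.savez(f"{n}0.npz",**f)
    print(n,f["fovy"],f["cx"],f["cy"],f["world_to_cam"])
E
```

```text
pics
{'clock': 0.0, 'joints': array([-1.21109674,  0.47779614,  0.02228223,  1.55644586, -0.01149771,
        1.10928196, -0.08312403]), 'qvel': array([-0.00072873,  0.00043591,  0.00176761,  0.00120801,  0.00068525,
        0.00072636,  0.00088629]), 'tau': array([ 7.70651550e-04, -5.96467388e+01,  1.60809863e+00, -2.81205279e+01,
        1.24327355e-02,  9.34716052e-03, -2.68665900e-05]), 'tcp_pos': array([0.30409062, 0.60196662, 0.23032961]), 'orientation': array([-7.27987654e-01, -3.05576151e+00,  2.79135455e-03]), 'contact_force': array([ 0.25224604, -0.98295173,  0.0999821 ]), 'moment': array([-0.00821293,  0.01197793, -0.0118005 ]), 'gripper_force': 0.0, 'grip_width': 0.08537440344104834}
scene 45.459492675728086 280.5422204171303 202.59511467627814 [[-0.50266089 -0.86446251  0.00604882  0.41471823]
 [ 0.36403034 -0.20531672  0.90847507 -0.2980666 ]
 [-0.78410072  0.45885685  0.41789527 -0.74130347]
 [ 0.          0.          0.          1.        ]]
side 44.90722808541729 280.8891818325734 206.03449000204992 [[ 0.98190591 -0.18877092 -0.01504391 -0.47020554]
 [ 0.13449096  0.63922275  0.75717004 -0.3406553 ]
 [-0.13331528 -0.745493    0.65304458 -0.99946101]
 [ 0.          0.          0.          1.        ]]
```

View pics/scene0.png

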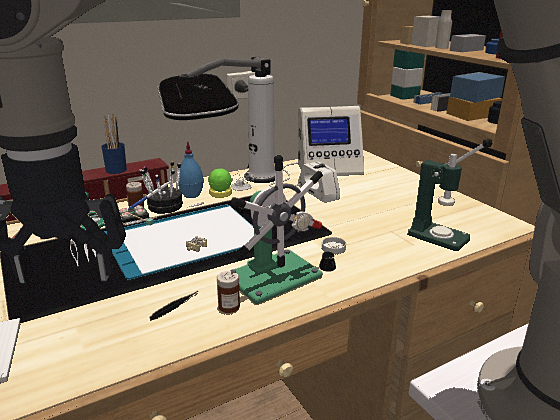

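View pics/side0.png

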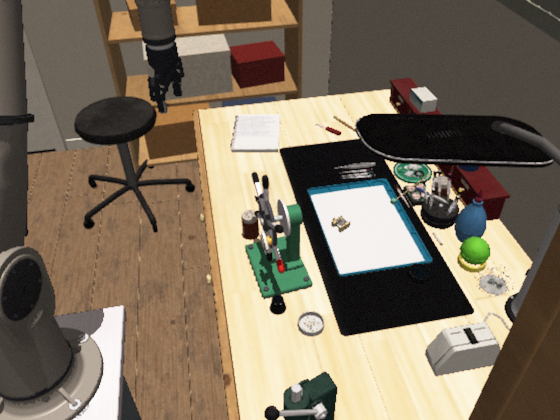

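The scene view shows the stand at about (275,260) px, with the wheel hub at (283,215) and the red cap at about (315,224), so the red spoke points right and slightly down. The side view has the red tip at about (281,267). I'll enlarge both and compute positions.

```bash
cat > h.py <<'E'
import numpy as np,cv2
def load(n): return dict(np.load(n))
def foc(f): return 210/np.tan(np.radians(float(f["fovy"]))/2)
def proj(f,P):
    P=np.atleast_2d(P); c=(f["world_to_cam"]@np.c_[P,np.ones(len(P))].T)[:3]
    return np.c_[f["cx"]+foc(f)*c[0]/-c[2], f["cy"]-foc(f)*c[1]/-c[2]]
def cloud(f):
    v,u=np.mgrid[:420,:560]; d=f["depth"]; F=foc(f)
    c=np.stack([(u-f["cx"])/F*d,-(v-f["cy"])/F*d,-d,np.ones_like(d)],-1)
    return (c@np.linalg.inv(f["world_to_cam"]).T)[...,:3]
def redmask(f):
    i=f["image"].astype(int); return (i[...,0]>110)&(i[...,1]<70)&(i[...,2]<70)&(f["depth"]>0)
E
python3 - <<'E'
from h import *
ims=[]
for n,(x,y) in (("scene0.npz",(210,150)),("side0.npz",(215,160))):
    f=load(n); X=cloud(f); i=f["image"].astype(int)
    im=f["image"][y:y+160,x:x+130,::-1]; ims.append(cv2.resize(im,None,fx=3,fy=3,interpolation=cv2.INTER_CUBIC))
    m=redmask(f); b=np.zeros_like(m); b[y:y+160,x:x+130]=1; m&=b
    print(n,"red",m.sum(),X[m].mean(0),np.argwhere(m).mean(0))
    g=(i[...,1]>i[...,0]+15)&(i[...,1]>i[...,2]+5)&b
    P=X[g]; print("green",g.sum())
    # base top z~14mm
    q=P[abs(P[:,2]-.014)<.004]; 
    print(len(q),cv2.minAreaRect((q[:,:2]*1000).astype(np.float32)))
    q=P[P[:,2]>.06]; print("post",len(q),q.mean(0),cv2.minAreaRect((q[:,:2]*1000).astype(np.float32)))
    q=P[P[:,2]<.03];
cv2.imwrite("pics/c0.png",np.hstack(ims))
E
```

```text
scene0.npz red 17 [0.49257412 0.10419933 0.10491084] [224.29411765 318.11764706]
green 3341
1958 ((696.751220703125, 200.14120483398438), (515.0103759765625, 172.45578002929688), 0.1445600986480713)
post 345 [0.6721558  0.19239265 0.10232425] ((332.918701171875, 325.22308349609375), (138.12200927734375, 1340.717041015625), 68.27989196777344)
side0.npz red 52 [0.50265614 0.11500435 0.09129102] [266.75       280.98076923]
green 2709
1526 ((506.8619689941406, 198.16738891601562), (118.10375213623047, 171.49896240234375), 6.454929351806641)
post 540 [0.54009735 0.16932936 0.14696544] ((429.88116455078125, -190.81179809570312), (853.5466918945312, 85.4470443725586), 76.83333587646484)
```

View pics/c0.png

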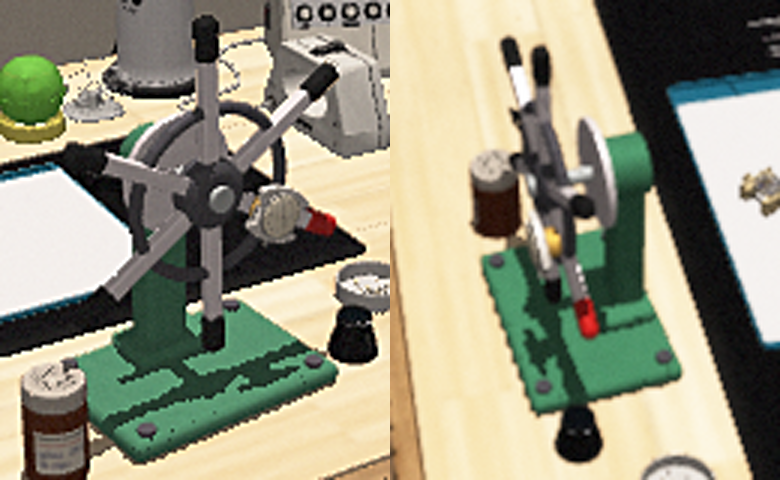

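The crops show the red cap at about (320,225) in scene and (282,270) in side, with one spoke nearly upright. I'll fit the stand pose and wheel angle to the tip pixels.

```bash
cat >> h.py <<'E'
def tips(p,q):  # p=x0,y0,yaw,dx
    c,s=np.cos(p[2]),np.sin(p[2]); R=np.array([[c,-s,0],[s,c,0],[0,0,1]])
    a=np.array([p[0],p[1],.155])+R@[p[3],0,0]
    th=q+np.arange(6)*np.pi/3
    return a,R,a+(R@np.c_[0*th,-.113*np.sin(th),.113*np.cos(th)].T).T
E
python3 - <<'E'
from h import *
from scipy.optimize import least_squares
from scipy.spatial.transform import Rotation as Ro
s=load("scene0.npz"); d=load("side0.npz")
# order: red, then clockwise seen from robot
S=np.array([(319,224),(280.5,262),(247,246),(236,203.5),(278.3,159),(317.5,177)]); D=np.array([(281.3,268.5),(256,176),(265.5,178)])
def res(p):
    a,R,t=tips(p,p[4]); 
    return np.r_[(proj(s,t)-S).ravel(),(proj(d,t)[[0]]-D[0]).ravel(),(p[0]-.507)/.002,(p[1]-.198)/.002,(p[2]-.113)/.02]
for q0 in (1.5,2,2.5):
    o=least_squares(res,[.507,.198,.113,-.03,q0]); print(o.cost,o.x,np.degrees(o.x[4]))
a,R,t=tips(o.x,o.x[4]); print("axle",a,"\n",t.round(3)); print(res(o.x).round(1)); print(proj(d,t).round(0).tolist())
T=Ro.from_rotvec([-7.27987654e-01, -3.05576151e+00,  2.79135455e-03]).as_matrix(); print(T.round(3))
X=cloud(d).reshape(-1,3); b=X[(abs(X[:,0]-.5)<.12)&(abs(X[:,1]-.2)<.3)]; print(np.percentile(b[:,2],[50,99,99.9]),b[b[:,2]>.3][:5])
np.save("fit.npy",o.x)
E
```

```text
78.58798044824847 [ 0.5070845   0.19731738  0.12316679 -0.01793883  2.06141351] 118.11029382479434
78.58798044851825 [ 0.5070845   0.19731737  0.12316664 -0.01793883  2.06141339] 118.1102872739982
78.58798044899113 [ 0.50708451  0.19731739  0.12316719 -0.01793884  2.06141389] 118.11031552117821
axle [0.48928156 0.19511349 0.155     ] 
 [[0.502 0.096 0.102]
 [0.49  0.191 0.042]
 [0.477 0.29  0.095]
 [0.477 0.294 0.208]
 [0.489 0.199 0.268]
 [0.501 0.1   0.215]]
[-0.2 -0.9  1.7  0.  -6.7  8.3  0.8 -3.4  1.6 -1.3  2.1 -4.   0.8  1.4
  0.  -0.3  0.5]
[[282.0, 270.0], [270.0, 258.0], [257.0, 214.0], [254.0, 175.0], [265.0, 179.0], [281.0, 230.0]]
[[-0.893  0.451 -0.001]
 [ 0.451  0.893 -0.002]
 [-0.    -0.002 -1.   ]]
[-0.00082622  0.21353233  0.27049806] []
```

The fit gives an axle at (0.489, 0.195), yaw 0.12 and q ≈ 118°. The free spokes sit at about -2° and 58°. I'll push leftward over the top (q decreasing) with the fingers shut and pointing down.

```bash
python3 -m crank '[[0,0,-0.9,0,0,-0.15],[0,0,-0.9,0,0,-0.15],[0,0,-0.9,0,0,-0.15],[0,0,-0.9,0,0,-0.15],[0,0,-0.9,0,0,-0.15],[-0.28,-0.98,0,0,0,0],[-0.28,-0.98,0,0,0,0],[-0.28,-0.98,0,0,0,0],[-0.28,-0.98,0,0,0,0],[-0.28,-0.98,0,0,0,0],[-0.28,-0.98,0,0,0,0]]' 0 20
python3 -m crank '[[-0.28,-0.98,0,0,0,0],[-0.28,-0.98,0,0,0,0],[-0.28,-0.98,0,0,0,0],[-0.28,-0.98,0,0,0,0],[-0.28,-0.98,0,0,0,0],[-0.28,-0.98,0,0,0,0],[-0.28,-0.98,0,0,0,0],[-0.28,-0.98,0,0,0,0],[-0.28,-0.98,0,0,0,0],[-0.28,-0.98,0,0,0,0],[-0.28,-0.98,0,0,0,0],[-0.28,-0.98,0,0,0,0]]'
python3 -m crank '[[-0.28,-0.98,0,0,0,0],[0,0,0,0,0,0],[0,0,0,0,0,0],[0,0,0,0,0,0]]'
cat > st.py <<'E'
from h import *
from bench import status
from scipy.spatial.transform import Rotation as Ro
o=status.get_obs(); p=np.load("fit.npy"); a,R,_=tips(p,0)
print("t",o["clock"],"stand-frame rel axle mm",(1000*R.T@(o["tcp_pos"]-a)).round(1)," z",o["tcp_pos"][2].round(4),"F stand",(R.T@o["contact_force"]).round(1),"w",o["grip_width"])
print((R.T@Ro.from_rotvec(o["orientation"]).as_matrix()).round(3).tolist())
E
python3 st.py
```

```text
clock: 1.2
tcp_pos: [0.3524, 0.4884, 0.3211]
orientation: [0.19, -3.136, 0.0]
contact_force: [-0.5, -0.9, 0.5]
grip_width: -0.0002
gripper_force: 0.0
clock: 2.4
tcp_pos: [0.4473, 0.2629, 0.3213]
orientation: [-0.19, 3.136, 0.0]
contact_force: [-0.1, -0.1, 0.9]
grip_width: 0.0001
gripper_force: 0.0
clock: 2.8
tcp_pos: [0.4545, 0.2466, 0.3213]
orientation: [0.192, -3.136, -0.001]
contact_force: [0.4, 0.9, 0.8]
grip_width: -0.0004
gripper_force: 0.0
t 2.8 stand-frame rel axle mm [-28.2  55.3 166.3]  z 0.3213 F stand [0.5 0.8 0.8] w -0.00035026691070982554
[[-1.0, 0.001, -0.0], [0.001, 1.0, 0.001], [0.0, 0.001, -1.0]]
```

```bash
python3 -m crank '[[-0.28,-1,0,0,0,0],[-0.28,-1,0,0,0,0],[-0.28,-1,0,0,0,0],[-0.28,-1,0,0,0,0],[-0.28,-1,0,0,0,0],[0,0,0.6,0,0,0],[0,0,0,0,0,0],[0,0,0,0,0,0]]' >/dev/null; python3 st.py
python3 - <<'E'
from bench import eyes
import cv2,numpy as np
ims=[]
for n,(x,y) in (("scene",(200,110)),("side",(205,120))):
    f=eyes.grab_frame(n); np.savez(f"{n}1.npz",**f); ims.append(cv2.resize(f["image"][y:y+190,x:x+130,::-1],None,fx=3,fy=3,interpolation=cv2.INTER_CUBIC))
cv2.imwrite("pics/c1.png",np.hstack(ims))
E
```

```text
t 3.6 stand-frame rel axle mm [ -0.7 -44.  153.7]  z 0.3087 F stand [-0.5  0.7  0.9] w -0.00017446943725584241
[[-1.0, -0.0, -0.001], [-0.0, 1.0, 0.0], [0.001, 0.0, -1.0]]
```

View pics/c1.png

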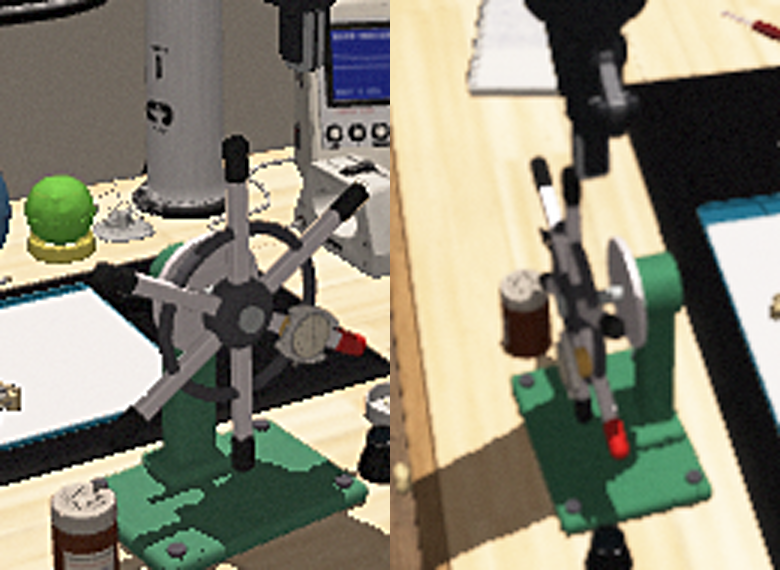

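The fingers are right of the upright spoke at scene crop (300,50), above the gap and over the wheel plane. I'll descend and make the first push.

```bash
python3 -m crank '[[0,0,0.78,0,0,0],[0,0,0.78,0,0,0],[0,0,0.78,0,0,0],[0,0,0.78,0,0,0],[0,0.4,0,0,0,0],[0,0.4,0,0,0,0],[0,0.4,0,0,0,0],[0,0,0,0,0,0]]'
python3 -m crank '[[0,0.35,0,0,0,0],[0,0.35,0,0,0,0],[0,0.35,0,0,0,0],[0,0.35,0,0,0,0],[0,0.35,0.1,0,0,0],[0,0.35,0.15,0,0,0],[0,0.35,0.15,0,0,0],[0,0.35,0.2,0,0,0],[0,0.3,0.25,0,0,0],[0,0,0,0,0,0]]'; python3 st.py
```

```text
clock: 4.5
tcp_pos: [0.4921, 0.176, 0.2478]
orientation: [-0.195, 3.134, 0.002]
contact_force: [-0.6, -0.7, -0.2]
grip_width: -0.0001
gripper_force: 0.0
clock: 5.5
tcp_pos: [0.4837, 0.2363, 0.2289]
orientation: [0.193, -3.134, 0.0]
contact_force: [1.0, 0.1, 0.3]
grip_width: -0.0
gripper_force: 0.0
t 5.5 stand-frame rel axle mm [-0.4 41.6 73.9]  z 0.2289 F stand [1.  0.  0.3] w -4.8464366342651366e-05
[[-1.0, 0.0, -0.001], [0.0, 1.0, 0.0], [0.001, 0.0, -1.0]]
```

```bash
python3 -m crank '[[0,-0.2,-0.6,0,0,0],[0,0,-0.9,0,0,0],[0,0,-0.9,0,0,0],[0,-0.6,-0.7,0,0,0],[0,-1,0,0,0,0],[0,-1,0,0,0,0],[0,-1,0,0,0,0],[0,-1,0,0,0,0],[0,-1,0,0,0,0],[0,0,0,0,0,0],[0,0,0,0,0,0]]' >/dev/null; python3 st.py
cat > look.py <<'E'
import sys
from h import *
from bench import eyes
from scipy.optimize import least_squares
k=sys.argv[1]; ims=[]; p=np.load("fit.npy")
for n,(x,y) in (("scene",(200,110)),("side",(205,120))):
    f=eyes.grab_frame(n); np.savez(f"{n}{k}.npz",**f); ims.append(cv2.resize(f["image"][y:y+190,x:x+130,::-1],None,fx=3,fy=3,interpolation=cv2.INTER_CUBIC))
    m=redmask(f); m[:110]=0; m[300:]=0; m[:,:200]=0; m[:,345:]=0
    if not m.any(): print(n,"no red"); continue
    c=np.argwhere(m).mean(0)[::-1]
    def e(q):
        a,R,t=tips(p,q); t=a+(t[0]-a)*105/113; return (proj(f,t)[0]-c)
    Q=np.radians(np.arange(-180,180,.5)); E=[np.hypot(*e(q)) for q in Q]; i=np.argmin(E); print(n,m.sum(),c.round(1),"q",np.degrees(Q[i]).round(1),"err px",E[i].round(2))
cv2.imwrite(f"pics/c{k}.png",np.hstack(ims))
E
python3 look.py 2
```

```text
t 6.6 stand-frame rel axle mm [-1.000e-01 -7.630e+01  1.374e+02]  z 0.2924 F stand [ 0.1  0.7 -0.3] w -1.7471809801674206e-05
[[-1.0, 0.004, 0.0], [0.004, 1.0, 0.001], [-0.0, 0.001, -1.0]]
scene 5 [321.8 195.4] q 85.0 err px 0.2
side 27 [332.4 129.6] q -13.0 err px 84.62
```

View pics/c2.png

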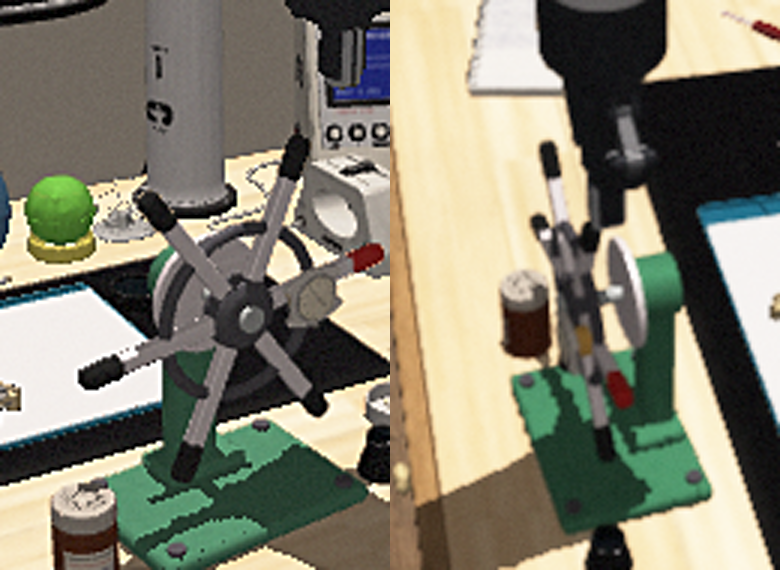

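Red now points right at about 82° (side crop (622,388)), and the next spoke is at about 22°. Second push.

```bash
python3 -m crank '[[0,-0.3,0.6,0,0,0],[0,0,0.6,0,0,0],[0,0,0.6,0,0,0],[0,0,0.6,0,0,0],[0,0.4,0,0,0,0],[0,0.4,0,0,0,0],[0,0.4,0,0,0,0],[0,0.4,0,0,0,0],[0,0.4,0,0,0,0],[0,0.4,0,0,0,0],[0,0.4,0,0,0,0]]'
python3 -m crank '[[0,0.4,0,0,0,0],[0,0.4,0,0,0,0],[0,0.4,0,0,0,0],[0,0.4,0,0,0,0],[0,0.4,0.05,0,0,0],[0,0.4,0.15,0,0,0],[0,0.4,0.15,0,0,0],[0,0.4,0.15,0,0,0],[0,0.35,0.2,0,0,0],[0,0,0,0,0,0]]'; python3 st.py
python3 -m crank '[[0,-0.2,-0.6,0,0,0],[0,0,-0.9,0,0,0],[0,0,-0.9,0,0,0],[0,-0.6,-0.7,0,0,0],[0,-1,0,0,0,0],[0,-1,0,0,0,0],[0,-1,0,0,0,0],[0,-1,0,0,0,0],[0,-1,0,0,0,0],[0,-0.4,0,0,0,0],[0,0,0,0,0,0],[0,0,0,0,0,0]]' >/dev/null; python3 st.py; python3 look.py 3
```

```text
clock: 7.8
tcp_pos: [0.4925, 0.1705, 0.2441]
orientation: [-0.191, 3.135, 0.0]
contact_force: [0.2, -1.2, 0.7]
grip_width: 0.0002
gripper_force: 0.8
clock: 8.8
tcp_pos: [0.4832, 0.2415, 0.2291]
orientation: [0.193, -3.135, -0.0]
contact_force: [0.1, -0.1, -0.4]
grip_width: 0.0003
gripper_force: 0.0
t 8.8 stand-frame rel axle mm [-0.3 46.8 74.1]  z 0.2291 F stand [ 0.  -0.1 -0.4] w 0.0002801746023583089
[[-1.0, 0.0, -0.001], [0.0, 1.0, 0.0], [0.001, 0.0, -1.0]]
t 10.0 stand-frame rel axle mm [-1.000e-01 -7.810e+01  1.372e+02]  z 0.2922 F stand [-0.   0.7 -0.3] w -5.842249344023094e-07
[[-1.0, 0.002, 0.0], [0.002, 1.0, 0.001], [-0.0, 0.001, -1.0]]
scene 34 [295.7 161.9] q 19.0 err px 1.29
side 29 [328.  134.1] q -12.0 err px 78.44
```

View pics/c3.png

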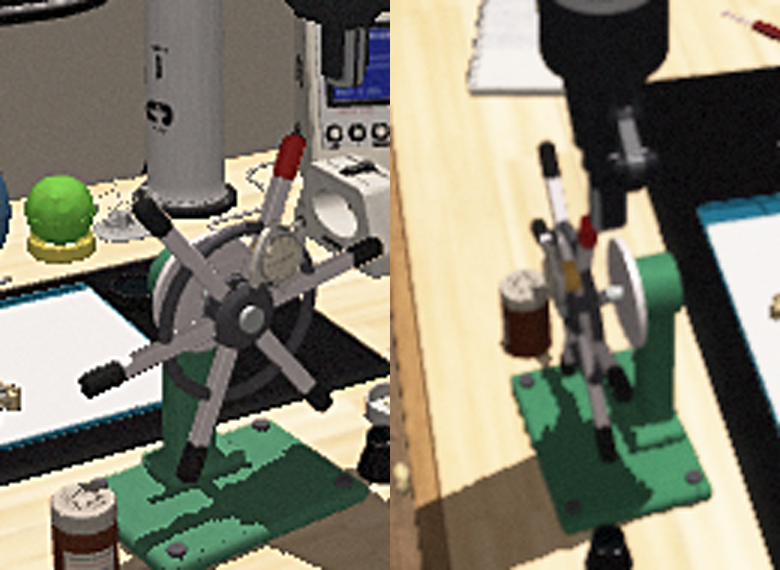

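Red is now at about 19° (scene crop (292,150)). I'll push its cap from the right, well above the watch, stopping slightly short of upright.

```bash
python3 -m crank '[[0,0,0.7,0,0,0],[0,0,0.7,0,0,0],[0,0,0.7,0,0,0],[0,0.3,0,0,0,0],[0,0.3,0,0,0,0],[0,0.3,0,0,0,0],[0,0.3,0,0,0,0],[0,0.3,0,0,0,0],[0,0.3,0,0,0,0],[0,0.25,0,0,0,0],[0,0.25,0,0,0,0],[0,0,0,0,0,0]]'
python3 -m crank '[[0,0,0,0,0,0],[0,0,0,0,0,0]]' >/dev/null; python3 st.py; python3 look.py 4
```

```text
clock: 11.3
tcp_pos: [0.4931, 0.1638, 0.2498]
orientation: [0.192, -3.136, -0.001]
contact_force: [0.4, 0.4, -0.3]
grip_width: -0.0003
gripper_force: 0.0
t 11.5 stand-frame rel axle mm [ -0.1 -32.6  94.7]  z 0.2497 F stand [-0.2 -0.5 -0.1] w -0.00031376923857075444
[[-1.0, 0.002, -0.0], [0.002, 1.0, 0.0], [0.0, 0.0, -1.0]]
scene 26 [285.2 161.1] q 4.5 err px 0.5
side 27 [332.7 129.7] q -12.5 err px 84.77
```

View pics/c4.png

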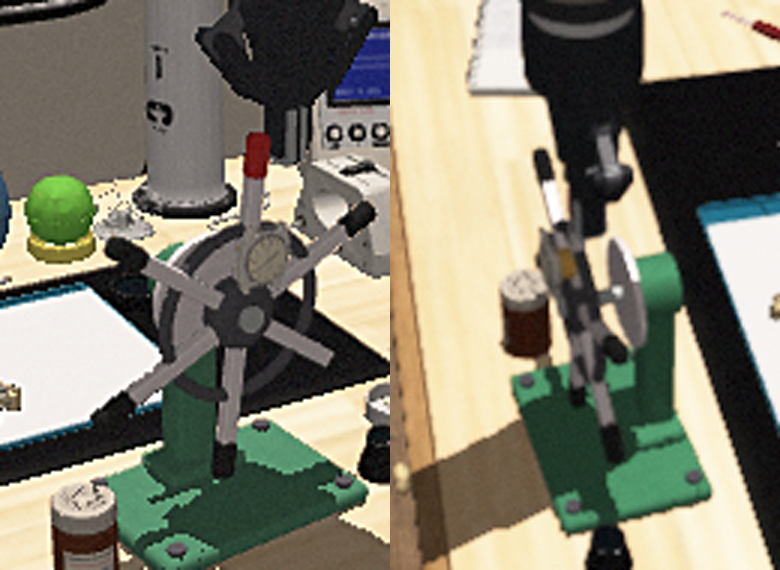

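Red is at about 4.5° (scene crop (257,155), opposite cap at (224,458)). I'll nudge on by 8 mm, measure, and correct from there.

```bash
python3 -m crank '[[0,0.1,0,0,0,0],[0,0.1,0,0,0,0],[0,0.1,0,0,0,0],[0,0.1,0,0,0,0],[0,0,0,0,0,0],[0,0,0,0,0,0],[0,0,0,0,0,0]]'>/dev/null
python3 st.py; python3 look.py 5
python3 - <<'E'
from h import *
f=load("scene5.npz"); im=f["image"][:,:,::-1]
A=cv2.resize(im[150:180,262:302],None,fx=10,fy=10,interpolation=cv2.INTER_NEAREST)
B=cv2.resize(im[245:275,255:295],None,fx=10,fy=10,interpolation=cv2.INTER_NEAREST)
cv2.imwrite("pics/d5.png",np.hstack([A,B]))
p=np.load("fit.npy")
for q in np.radians([-4,-2,0,2,4]):
    a,R,t=tips(p,q); u=proj(f,a+(t[[0,3]]-a)*105/113); print(np.degrees(q).round(),u.round(1).tolist(),"dx/dy",((u[0]-u[1])[0]/(u[0]-u[1])[1]).round(4))
E
```

```text
t 12.3 stand-frame rel axle mm [ -0.1 -24.4  94.8]  z 0.2498 F stand [-0.7 -0.3 -1. ] w 0.0001762001470860959
[[-1.0, 0.002, -0.0], [0.002, 1.0, 0.0], [0.0, 0.0, -1.0]]
scene 25 [282.8 161.3] q 1.5 err px 0.25
side 28 [332.6 129.6] q -13.0 err px 84.68
-4.0 [[278.3, 162.3], [283.6, 258.0]] dx/dy 0.0557
-2.0 [[279.9, 161.8], [282.2, 258.6]] dx/dy 0.0239
0.0 [[281.5, 161.4], [280.7, 259.2]] dx/dy -0.0072
2.0 [[283.0, 161.0], [279.3, 259.8]] dx/dy -0.0377
4.0 [[284.6, 160.7], [277.9, 260.2]] dx/dy -0.0677
```

View pics/d5.png

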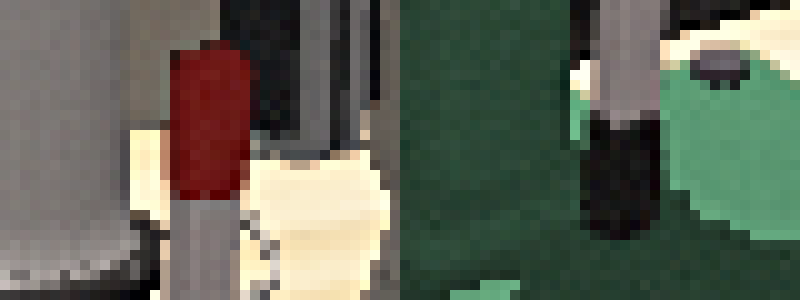

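The red cap is at px (282.5,161.5) and the opposite cap at (276.5,262.1). The slope gives about 3.4° and the position about 1.5°. I'll settle it with a depth-cloud fit of all the spokes, plus a bench-plane check of camera tilt.

```bash
cat > fitw.py <<'E'
import sys
from h import *
from scipy.optimize import least_squares
p=np.load("fit.npy"); a,R,_=tips(p,0)
def run(n,q0):
    f=load(n); X=cloud(f); P=X[f["depth"]>0]
    t=P[(abs(P[:,2])<.008)&(P[:,0]>.35)&(P[:,0]<.75)&(abs(P[:,1])<.45)]
    pl=least_squares(lambda v:v[0]+t[:,:2]@v[1:]-t[:,2],[0,0,0],loss="soft_l1",f_scale=.001).x
    W=P.copy(); W[:,2]-=pl[0]+P[:,:2]@pl[1:]
    # bench tilt -> rotate
    W[:,0]+=pl[1]*P[:,2]; W[:,1]+=pl[2]*P[:,2]
    for nm,Z in (("raw",P),("levelled",W)):
        L=(Z-a)@R; r=np.hypot(L[:,1],L[:,2])
        S=L[(abs(L[:,0])<.02)&(r>.068)&(r<.122)]
        def d(v):
            y,z=S[:,1]-v[0],S[:,2]-v[1]; th=np.arctan2(-y,z)-v[2]; k=(th+np.pi/6)%(np.pi/3)-np.pi/6
            return np.hypot(y,z)*np.sin(k)
        o=least_squares(d,[0,0,q0],loss="soft_l1",f_scale=.002)
        print(n,nm,len(S),"cy,cz mm",(o.x[:2]*1000).round(1),"q",np.degrees(o.x[2]).round(2),"rms mm",(1000*np.sqrt((np.clip(abs(d(o.x)),0,.01)**2).mean())).round(1),"x",(np.median(S[:,0])*1000).round(1), "tilt",pl.round(4))
for n,q in zip(sys.argv[1::2],sys.argv[2::2]): run(n,np.radians(float(q)))
E
python3 fitw.py scene0.npz 118 scene3.npz 19 scene4.npz 5 scene5.npz 2
```

```text
scene0.npz raw 1051 cy,cz mm [8.  1.7] q 118.08 rms mm 4.0 x -4.9 tilt [-0.0047  0.008   0.0022]
scene0.npz levelled 1048 cy,cz mm [8.1 2.1] q 118.01 rms mm 4.0 x -3.5 tilt [-0.0047  0.008   0.0022]
scene3.npz raw 1048 cy,cz mm [7.9 2. ] q 21.34 rms mm 4.0 x -5.1 tilt [-0.0047  0.008   0.0021]
scene3.npz levelled 1046 cy,cz mm [8.  2.4] q 21.28 rms mm 4.0 x -3.7 tilt [-0.0047  0.008   0.0021]
scene4.npz raw 1205 cy,cz mm [6.2 1.6] q 7.54 rms mm 5.3 x -5.4 tilt [-0.0047  0.0082  0.0021]
scene4.npz levelled 1203 cy,cz mm [6.4 2. ] q 7.47 rms mm 5.3 x -3.9 tilt [-0.0047  0.0082  0.0021]
scene5.npz raw 1216 cy,cz mm [5.8 1.6] q 4.2 rms mm 5.4 x -5.3 tilt [-0.0047  0.0081  0.0022]
scene5.npz levelled 1216 cy,cz mm [6.1 2. ] q 4.09 rms mm 5.4 x -3.9 tilt [-0.0047  0.0081  0.0022]
```

```bash
python3 -m crank '[[0,0.1,0,0,0,0],[0,0.1,0,0,0,0],[0,0.05,0,0,0,0],[0,0,0,0,0,0],[0,0,0,0,0,0],[0,0,0,0,0,0]]'>/dev/null
python3 st.py; python3 -m crank '[[0,-0.5,0,0,0,0],[0,-1,0,0,0,0],[0,-1,0,0,0,0],[0,0,0,0,0,0],[0,0,-1,0,0,0],[0,0,-1,0,0,0],[0,0,-1,0,0,0],[0,0,0,0,0,0],[0,0,0,0,0,0]]'; python3 look.py 6;python3 fitw.py scene6.npz 2
python3 - <<'E'
from h import *
f=load("scene6.npz"); im=f["image"][:,:,::-1]
A=cv2.resize(im[150:180,262:302],None,fx=10,fy=10,interpolation=cv2.INTER_NEAREST)
B=cv2.resize(im[245:275,255:295],None,fx=10,fy=10,interpolation=cv2.INTER_NEAREST)
cv2.imwrite("pics/d6.png",np.hstack([A,B]))
E
```

```text
t 13.0 stand-frame rel axle mm [  0.  -19.5  94.8]  z 0.2498 F stand [ 0.7  0.1 -0.1] w 5.762068849374367e-05
[[-1.0, 0.002, -0.0], [0.002, 1.0, 0.0], [0.0, 0.0, -1.0]]
clock: 13.9
tcp_pos: [0.4977, 0.1263, 0.3097]
orientation: [-0.191, 3.135, 0.001]
contact_force: [-0.0, -0.8, 0.4]
grip_width: 0.0
gripper_force: 0.0
scene 15 [279.4 159.8] q -2.0 err px 2.07
side 34 [320.6 138.6] q -12.5 err px 69.73
scene6.npz raw 1053 cy,cz mm [7.8 1.9] q 1.05 rms mm 4.1 x -5.1 tilt [-0.0048  0.0082  0.0022]
scene6.npz levelled 1054 cy,cz mm [8.1 2.2] q 0.96 rms mm 4.1 x -3.7 tilt [-0.0048  0.0082  0.0022]
```

View pics/d6.png

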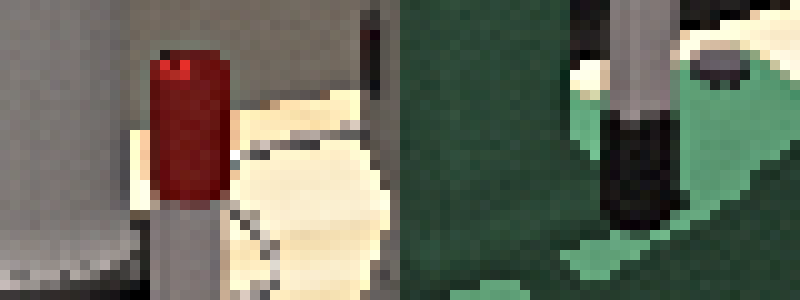

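The red cap is at x ≈ 280.5 px and the opposite cap at ≈ 278.5 px. That puts the wheel within about 1° of upright, and the cloud fit agrees. I'll take the hand well away, confirm nothing moved, and hand in.

```bash
python3 -m crank '[[0,0,-1,0,0,0],[0,0,-1,0,0,0],[0,0,-1,0,0,0],[0,0,-1,0,0,0],[0.8,0,0,0,0,0],[0.8,0,0,0,0,0],[0.8,0,0,0,0,0],[0,0,0,0,0,0],[0,0,0,0,0,0],[0,0,0,0,0,0],[0,0,0,0,0,0]]'; python3 look.py 7; python3 fitw.py scene7.npz 1; python3 -c "
from bench import r; print(r.hand_in())"
```

```text
clock: 15.1
tcp_pos: [0.4506, 0.1202, 0.3895]
orientation: [0.19, -3.135, 0.001]
contact_force: [0.4, 0.3, -0.1]
grip_width: 0.0
gripper_force: 0.0
scene 29 [280.3 158.5] q -0.5 err px 3.05
side 54 [300.2 154.1] q -11.0 err px 44.18
scene7.npz raw 1044 cy,cz mm [7.9 1.9] q 1.06 rms mm 4.0 x -5.1 tilt [-0.0048  0.0082  0.0022]
scene7.npz levelled 1047 cy,cz mm [8.1 2.2] q 0.99 rms mm 4.1 x -3.7 tilt [-0.0048  0.0082  0.0022]
the job is handed in; nothing more can be done
None
```

The red-tipped spoke points up to within about 1° by camera measurement; the wheel is standing still, the hand is clear of it, and the job was handed in at about 15 s with no result returned.

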